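# Press the feed knob onto its D-shaft and hold it down

### The arm

A 6-joint arm with a two-finger parallel gripper is mounted at the origin on the work surface. World frame = base frame: x ahead of the robot, y to its left, z up, the work surface at z = 0. Lengths are in m, angles in degrees, forces in N, time in s.
With the tool pointing down it reaches from about 0.325 to 0.775 m from the base axis. Payload 5.5 kg.
Tool frame: the origin (TCP) lies at the centre of the arm's flange, where the gripper is bolted on; the fingertips stand 182 mm ahead of it and the grasp point (between the pads) lies 163 mm ahead of it; z points along the fingers, y is the direction in which the jaws open and shut (so a half turn about z gives the same grasp; the last joint's range is limited). The gripper opens to 88 mm and grips with 3 to 60 N. Pads are 20 mm wide; open, the fingers measure 115 mm over their backs; the gripper's body (75 mm by 178 mm) begins 61 mm behind the grasp point.
Start: joints at [67.684, 5.22, 70.514, -0, 104.267, -3.249], TCP at [0.196, 0.567, 0.405] pointing down, gripper open.
Joint ranges: [-164.24, 164.24], [-49.07, 125.15], [9.68, 141.18], [-86.29, 266.29], [3.28, 154.24], [-151.56, 151.56]. Speed limits (degrees/s): [147.25, 147.25, 172.46, 180, 180, 180].

### API

Orientations are given as [roll, pitch, yaw] about the fixed x, y, z axes, in that order (R = Rz(yaw) Ry(pitch) Rx(roll)).
In Python, from station import r gives the robot as it stands. The module is installed in compiled form; this text tells all that it offers. Calls block until the motion is done:
- r.reach(position, orientation): joint-space move of the TCP to a pose.
- r.servo_line(position, rotation=None, speed=0.15): straight line of the TCP; rotation=None keeps the orientation; speed is the mean speed in m/s.
- r.move_joints(angles): joint-space move.
- r.let_go() and r.grab(squeeze=None): open the fingers fully, or close them until they stop; squeeze is the grip in N (None keeps the last).
- r.wait(seconds).
- r.inverse_kinematics(position, orientation): joint angles nearest the present ones, or None.
- r.sense(): the state.
- r.snapshot(name): name is "side" or "top"; returns a dict with "frame" (420x560x3 uint8, red, green, blue), "fx", "fy", "cx", "cy" (pixels), "dist_coeffs" ([k1, k2, p1, p2, k3] as OpenCV has them; the pictures are not rectified), "R" (3x3) and "t" (3): a world point X has camera coordinates R X + t. Camera axes: x right, y down, z forward; pixel columns grow to the right and rows downward; lengths in m; the calibration is good to about 2 mm. A picture is of the moment at which its call begins. There is no depth.
A pose or a line that the arm cannot do raises r.IKError and nothing moves.
- r.hand_in(): hands the job in, once; it reports no verdict.
The state is a dict: "clock": time; "joints": joint angles; "joint_vel": joint speeds; "joint_torque": joint torques, N m; "tcp_pos": TCP position; "orientation": TCP orientation; "contact_force": force on the tool from outside, world axes, zero at the start; "torque": the same for the moment, N m; "opening": finger opening in m.
Only numpy, scipy, OpenCV 4.12 (cv2) and the standard library are available. Lean on these libraries where they do the work, as an engineer would, in place of code of your own. Each camera call takes 0.05 s, during which the arm holds its last target.

### The job

Pull the long-stemmed feed knob with the flat pointer-shaped head out of its upright holder, turn it so that the flat in its bore matches the flat of the D-shaft on the green gearbox, and push it down onto the shaft until it is fully home and the spring collar under it is pressed all the way down. Finish while still gripping the knob and holding it pressed down there against the spring, as if a fitter were now to tighten its set screw; do not let go. Leave the ball-headed key in its holder and do not disturb the tub or the V-block.

Things in the scene. Friction and masses are not known exactly. Their poses are not given: they have to be found in the camera images.
- knob: The loose feed knob standing upright in its holder, 132 mm tall, 0.2 kg. Origin: centre of its underside; z up its axis; +x towards its pointed nose. From the bottom: round steel sleeve, 32 mm diameter, 36 mm high; steel stem, 14 mm diameter, up to 100 mm; black plastic pointer-shaped grip bar from 100 to 132 mm (see knob_grip). For the bore see knob_bore.
- knob_grip (a point): On the knob's axis at mid-height of its grip bar, 116 mm above its underside; axes as the knob's. The bar is 16 mm wide along y, its parallel sides run from 20 mm behind the axis to 14 mm ahead (+x); the round tail ends 28 mm behind, the pointed nose 30 mm ahead. A thin bright line on top runs from the axis to the nose.
- knob_bore (a point): Centre of the mouth of the knob's D-shaped bore, at its underside; axes as the knob's. The bore is 28 mm deep and 21.6 mm in diameter, with its flat 6.8 mm from the axis on the +x side, right under the pointed nose.
- holder: The upright steel cup, fixed to the bench, in which the knob stands: 50 mm outside and 38 mm inside diameter, rim 64 mm high, inner floor 5 mm high, on a 62 mm square foot plate. Origin: centre of its underside, on the bench.
- shaft: Fixed steel D-shaft standing up from the green gearbox (foot 150 x 130 mm). Origin: on its axis at the gearbox's top face, 50 mm over the bench; z up. 20 mm diameter, one flat 6 mm from the axis that faces +x; 32 mm long, its top 5 mm taper in by 3 mm all round. A thin bright line on the gearbox beside the collar marks +x. The knob fits only with its +x along the shaft's +x (about 5 degrees of play).
- shaft_tip (a point): Centre of the D-shaft's top end, 82 mm above the bench.
- collar (a joint): Spring-loaded aluminium ring round the shaft, 46 mm outside, 25 mm inside. Value in m: 0 = up (top 14 mm above the shaft's origin, 18 mm of shaft clear), 0.008 = fully down on its stop. The knob's underside pushes it down; the spring pushes back with about 5 N at 0, 11 N at 0.008, and lifts the knob again if the push ends.
- holder2: A second cup just like the first, fixed to the bench, holding the ball-headed key. Origin: centre of its underside.
- ball_key: Bystander: a loose key 118 mm tall with a round black ball head 28 mm in diameter, standing in the second cup with its top 123 mm above the bench. Origin: centre of its underside.
- tub: Bystander: a loose clear plastic tub with lid, about 130 x 170 x 78 mm, with copper parts in it. Origin: centre of its underside.
- v_block: Bystander: a loose dark steel V-block, 70 x 50 x 45 mm. Origin: centre of its underside.
Mind the look-alikes: they are no part of the job. What is shaped like the knob but pink or yellow is not meant.

How it is judged:
By the outcome, as a careful person would: the job done as asked, in the order asked, and still so for the second after the job is handed in, while the arm keeps its last pose, push and grip.
It also fails if it takes over 48 s, if anything falls off the work surface, if the arm or the gripper's body presses on something with over 40 N, if the wrist force passes 120 N, or if a joint passes its speed limit or range.

## Working session

There is one attempt and no reset: what is moved stays moved. The work goes in short steps, each a Python script; the robot and the scene stay as the last script left them, time stands still between calls to the robot, and variables do not carry over. Pictures are saved under pics/ and viewed, and the job is handed in when it is done.

```bash
mkdir -p pics
python3 - <<'E'
from station import r
import cv2
for n in("side","top"):
    s=r.snapshot(n); cv2.imwrite(f"pics/{n}0.png",s["frame"][:,:,::-1])
    print(n,s["fx"],s["fy"],s["cx"],s["cy"],s["dist_coeffs"],s["R"],s["t"])
print(r.sense())
E
```

```text
side 425.9099154721051 425.9099154721051 282.1875982169277 208.41219504709537 [0.02841071 0.         0.         0.         0.        ] [[ 0.69117295 -0.72237994 -0.02114649]
 [-0.40919931 -0.36706818 -0.83535434]
 [ 0.59568101  0.58602745 -0.54930497]] [-0.44541285  0.32143889  0.72992835]
top 489.5783816020633 489.5783816020633 281.8134064034047 214.4857924434711 [0.0569319 0.        0.        0.        0.       ] [[ 2.92860751e-02 -9.99570772e-01  7.72848083e-04]
 [-9.94131446e-01 -2.92072457e-02 -1.04161440e-01]
 [ 1.04139304e-01  2.28216717e-03 -9.94560102e-01]] [-0.03045574  0.59821772  1.18605999]
{'clock': 0.1, 'joints': array([ 6.76836021e+01,  5.25906968e+00,  7.05755292e+01,  1.39778882e-03,
        1.04268531e+02, -3.24894994e+00]), 'joint_vel': array([ 0.05344828, -0.12734543, -0.1112492 ,  0.05402327, -0.05208918,
        0.02758249]), 'joint_torque': array([ 2.71851379e-03, -4.47860813e+01, -4.07565951e+01,  7.00495904e-02,
        2.85207876e-02, -1.13975589e-04]), 'tcp_pos': array([0.19602705, 0.56712383, 0.40361139]), 'orientation': array([-1.79897113e+02, -7.19791481e-03,  1.60932889e+02]), 'contact_force': array([ 0.28970067, -0.16052061,  0.30529678]), 'torque': array([0.05501393, 0.01705683, 0.03671423]), 'opening': 0.08770489804489477}
```

View pics/side0.png

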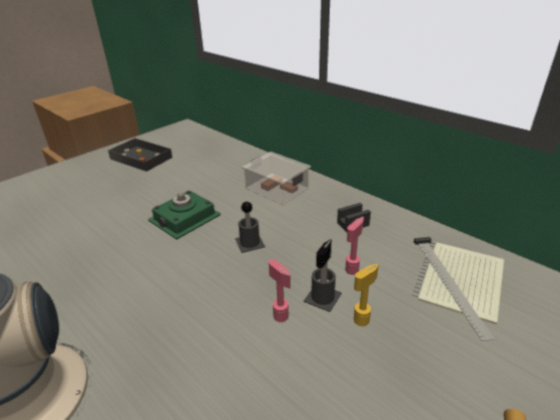

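View pics/top0.png

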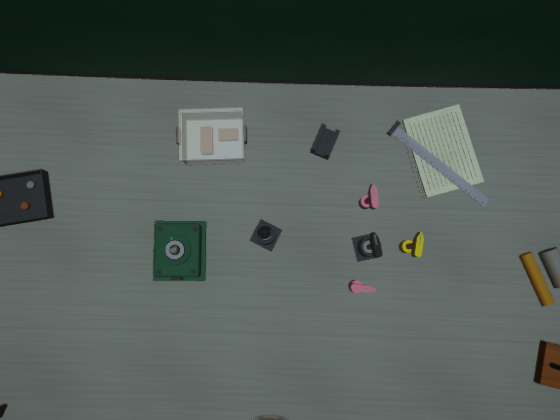

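The side view shows the knob in its cup at about (323,270), the gearbox at (183,210) and the key at (248,225). In the top view the knob's head is near (376,245), the shaft near (174,250) and the key near (265,233). The pink and yellow look-alikes stand around the knob. I'll zoom in next.

```bash
cat > h.py <<'E'
import numpy as np, cv2
from station import r
def cam(s):
    K=np.array([[s["fx"],0,s["cx"]],[0,s["fy"],s["cy"]],[0,0,1.]])
    return K,np.array(s["dist_coeffs"],float),np.array(s["R"]),np.array(s["t"])
def ray(s,uv):
    K,d,R,t=cam(s)
    p=cv2.undistortPoints(np.array([[uv]],float),K,d)[0,0]
    v=R.T@np.array([p[0],p[1],1]); return -R.T@t, v/np.linalg.norm(v)
def plane(s,uv,z):
    c,v=ray(s,uv); return c+v*(z-c[2])/v[2]
def proj(s,X):
    K,d,R,t=cam(s)
    return cv2.projectPoints(np.atleast_2d(np.array(X,float)),cv2.Rodrigues(R)[0],t,K,d)[0][:,0]
def tri(s1,u1,s2,u2):
    c1,v1=ray(s1,u1);c2,v2=ray(s2,u2)
    a,b=np.linalg.lstsq(np.c_[v1,-v2],c2-c1,rcond=None)[0]
    p,q=c1+a*v1,c2+b*v2
    return (p+q)/2,np.linalg.norm(p-q)
def crop(s,x,y,w,h,k,fn):
    im=s["frame"][y:y+h,x:x+w,::-1]
    cv2.imwrite(fn,cv2.resize(im,None,fx=k,fy=k,interpolation=cv2.INTER_CUBIC))
def save(s,fn): np.save(fn,s,allow_pickle=True)
def load(fn): return np.load(fn,allow_pickle=True).item()
E
python3 - <<'E'
from h import *
s=r.snapshot("side");t=r.snapshot("top");save(s,"s0.npy");save(t,"t0.npy")
print(ray(s,(280,210)),ray(t,(280,210)))
b=lambda im:np.clip(im.astype(float)*1.8,0,255).astype(np.uint8)
s["frame"]=b(s["frame"]);t["frame"]=b(t["frame"])
A=[cv2.resize(f[y:y+60,x:x+80,::-1],None,fx=5,fy=5,interpolation=cv2.INTER_CUBIC) for f,x,y in ((t["frame"],330,215),(t["frame"],140,215),(s["frame"],285,240),(s["frame"],142,182))]
cv2.imwrite("pics/z0.png",np.vstack([np.hstack(A[:2]),np.hstack(A[2:])]))
E
```

```text
(array([ 0.00458543, -0.63152537,  0.66004973]), array([ 0.59059355,  0.58835752, -0.55229946])) (array([ 0.47208352, -0.01567717,  1.2419427 ]), array([ 0.11313404,  0.00625188, -0.99356006]))
```

View pics/z0.png

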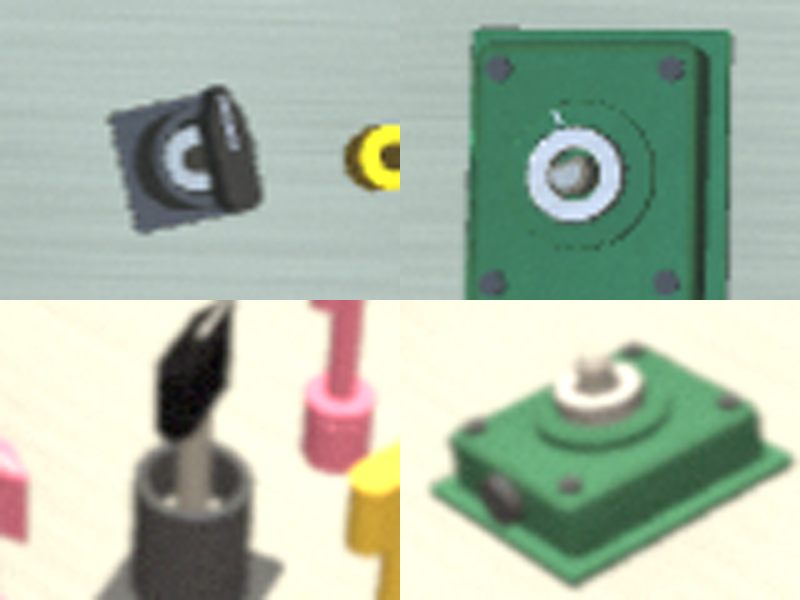

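The knob's line points to upper image (nose near (373,233), tail near (377.6,257.4)). On the gearbox a bright tick sits at roughly (170–173,237–240), above the collar. I'll enlarge both.

Run:
```python
from h import *
s=load("s0.npy");t=load("t0.npy")
A=[]
for f,x,y in ((t["frame"],160,232),(t["frame"],360,228),(s["frame"],165,185),(s["frame"],310,236)):
    c=f[y:y+30,x:x+40,::-1].astype(float); c=np.clip(c*(1.6 if x!=360 and x!=310 else 2.5),0,255).astype(np.uint8)
    A.append(cv2.resize(c,None,fx=10,fy=10,interpolation=cv2.INTER_NEAREST))
cv2.imwrite("pics/z1.png",np.vstack([np.hstack(A[:2]),np.hstack(A[2:])]))
```

```text
(no output)
```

View pics/z1.png

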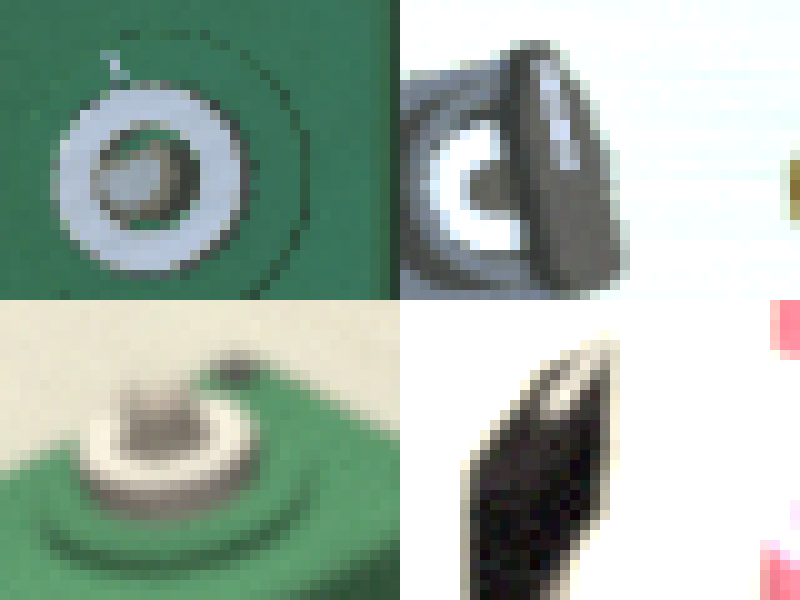

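Run:
```python
from h import *
s=load("s0.npy");t=load("t0.npy")
f=t["frame"].astype(int)
# collar: bright bluish-white blob
def show(m,name,img):
    n,l,st,c=cv2.connectedComponentsWithStats(m.astype(np.uint8))
    for i in range(1,n):
        if st[i,4]>8: print(name,i,st[i],c[i])
    return l
sub=np.zeros(f.shape[:2],bool); sub[225:275,155:205]=1
m=sub&(f.min(2)>85)
l=show(m,"collar",f)
cnts,_=cv2.findContours(m.astype(np.uint8),cv2.RETR_EXTERNAL,cv2.CHAIN_APPROX_NONE)
c=max(cnts,key=len); h=cv2.convexHull(c); e=cv2.fitEllipse(c); print("ellipse",e, plane(t,e[0],.064))
cx=e[0]; P=plane(t,cx,.064)
for d in (-e[1][0]/2,e[1][0]/2): print("edge diam check",plane(t,(cx[0]+d,cx[1]),.064)-P)
print(f[234:242,166:178].tolist())
# side collar
g=s["frame"].astype(int)
# gearbox foot
gm=(f[:,:,1]>f[:,:,0]*1.5)&(f[:,:,1]>f[:,:,2]*1.1)&(np.arange(420)[:,None]>150)
show(gm,"green",f)
cn=max(cv2.findContours(gm.astype(np.uint8),cv2.RETR_EXTERNAL,cv2.CHAIN_APPROX_NONE)[0],key=cv2.contourArea)
print(cv2.minAreaRect(cn),[plane(t,p,.0)[:2] for p in cv2.boxPoints(cv2.minAreaRect(cn))])
# projected model of shaft on side
for z in (.05,.064,.082): print(z,proj(s,[P[0],P[1],z]),proj(t,[P[0],P[1],z]))
# knob head: dark
sub[:]=0; sub[225:265,355:390]=1
print(f[226:264:1,356:388].sum(2)//3)
```

```text
collar 2 [166 241  18  18 195] [174.16410256 249.5025641 ]
ellipse ((174.3531036376953, 249.44943237304688), (17.41498374938965, 17.631681442260742), 39.733158111572266) [0.50375778 0.24167467 0.064     ]
edge diam check [-0.00056916  0.02070569  0.        ]
edge diam check [ 0.00057283 -0.02073303  0.        ]
[[[36, 70, 54], [36, 70, 55], [35, 70, 55], [36, 71, 54], [36, 72, 55], [36, 70, 54], [36, 70, 55], [35, 70, 55], [34, 69, 54], [36, 72, 55], [36, 71, 54], [35, 71, 56]], [[36, 70, 55], [36, 70, 54], [35, 70, 54], [36, 71, 55], [36, 71, 55], [36, 70, 55], [31, 55, 44], [31, 58, 44], [36, 71, 52], [35, 70, 53], [35, 67, 48], [33, 63, 46]], [[36, 70, 54], [35, 69, 54], [35, 69, 53], [35, 69, 54], [37, 73, 53], [36, 69, 51], [36, 72, 56], [38, 73, 57], [35, 72, 56], [36, 73, 56], [37, 73, 57], [36, 72, 57]], [[36, 70, 54], [36, 70, 54], [37, 72, 53], [37, 72, 55], [67, 93, 89], [68, 94, 90], [35, 71, 54], [36, 73, 56], [36, 73, 57], [36, 72, 56], [36, 73, 57], [36, 73, 57]], [[36, 70, 54], [35, 71, 53], [36, 73, 56], [37, 73, 57], [42, 74, 61], [108, 117, 127], [36, 71, 56], [37,
[... 584 characters left out ...]
, 119, 130]]]
green 1 [ 153  221   53   60 2530] [179.46324111 249.7458498 ]
((179.2110137939453, 250.0046844482422), (51.65391159057617, 59.140953063964844), 1.2730300426483154) [array([0.43033849, 0.30540617]), array([0.57888032, 0.31082664]), array([0.57975052, 0.18020536]), array([0.43086138, 0.17653018])]
0.05 [[180.44984972 202.75340722]] [[175.61304921 249.64008676]]
0.064 [[179.64656309 198.3248134 ]] [[174.35310364 249.44943237]]
0.082 [[178.59658002 192.54143228]] [[172.68827689 249.19757046]]
[[107 107 107 ... 105 104 105]
 [105 105 104 ... 105 105 104]
 [106 105 106 ... 105 104 105]
 ...
 [106  86  72 ... 108 107 107]
 [105 104 103 ... 107 107 107]
 [103 103 103 ... 104 104 104]]
```

Run:
```python
from h import *
s=load("s0.npy");t=load("t0.npy")
g=s["frame"].astype(int); f=t["frame"].astype(int)
print(g[190:210,168:196].min(2))
print("knob top dark"); np.set_printoptions(linewidth=220,threshold=99999)
print(f[226:264,352:386].max(2))
```

```text
[[130 132 130 129 130 129 130 130 127 130 128 128 129 129 130 130 129 126
  119 111 102 103 112 120 126 129 132 131]
 [130 130 130 130 130 130 131 131 129 128 128 126 128 128 128 127 124 112
   95  81  72  73  81  92 109 120 127 130]
 [131 130 129 130 130 129 130 130 129 126 125 126 126 125 123 118 106  88
   68  58  54  53  56  67  83  98 111 119]
 [129 127 129 128 130 128 128 129 125 120 115 119 119 116 113 101  90  79
   67  59  53  51  52  56  60  71  81  95]
 [130 130 128 128 128 128 129 129 121 110 103 108 112 108 100  96  96 101
   98  90  77  63  57  57  58  58  61  70]
 [131 128 129 128 128 129 128 127 119 104  95  98 101  99  92  86  98 120
  132 126 107  85  61  57  56  56  58  59]
 [129 130 130 130 128 128 131 132 123  99  84  84  84  82  73  72  88 116
  137 140 129 104  79  59  57  54  56  58]
 [130 128 129 129 126 129 137 139 129 106  77  71  73  71  69  64  74 100
  124 141 137 120  91  65  57  58  59  58]
 [129 127 124 117 116 128 139 141 125  97  71  68  69  67  66  64  71  93
  121 140 137 118  86  64  56  59  59  58]
 [124 117 105  94  97 123 139 139 118  89  71  
[... 5837 characters left out ...]
109]
 [109 107 108 107  89  62  60  60  60  58  58  58  60  62  65  71  66  85 106 107 107 107 108 109 111 109 111 110 111 110 109 110 109 110]
 [110 112 111 112  86  61  61  59  60  65  71  73  75  94 107 110 109 109 111 109 112 111 112 111 111 111 111 111 111 111 110 110 110 110]
 [110 111 112 111 110  89  74  68  88 108 110 109 110 111 113 112 112 111 111 111 112 111 113 110 112 112 112 112 113 112 112 111 112 112]
 [108 109 109 109 110 108 107 106 108 109 108 110 108 109 109 110 110 110 110 111 110 111 110 110 109 109 110 111 111 110 111 111 111 112]
 [107 107 107 107 107 107 107 107 108 108 108 109 108 108 108 110 109 109 108 109 108 109 108 107 107 108 109 107 108 108 108 108 109 108]]
```

Run:
```python
from h import *
s=load("s0.npy");t=load("t0.npy")
np.set_printoptions(precision=4,suppress=True,linewidth=200)
A=plane(t,(376.5,244.7),.137); B=plane(t,(373.9,234),.137); d=B-A
print("knob top axis",A,"yaw",np.degrees(np.arctan2(d[1],d[0])),np.linalg.norm(d[:2]))
e1=plane(t,(352+19.8,234),.137);e2=plane(t,(352+23.4,254),.137);d=e1-e2;print("yaw edge",np.degrees(np.arctan2(d[1],d[0])))
e1=plane(t,(352+26.5,238),.137);e2=plane(t,(352+29.9,254),.137);d=e1-e2;print("yaw edge r",np.degrees(np.arctan2(d[1],d[0])))
print("tri knob axis top",tri(t,(376.5,244.7),s,(325.2,246.3)),"side plane",plane(s,(325.2,246.3),.137))
print("tri collar",tri(t,(174.35,249.45),s,(180.9,198)),"side plane",plane(s,(180.9,198),.064))
# stem / sleeve: sleeve top ring z=.041, holder rim .064
for z in (.0,.005,.041,.064,.105): print(z,proj(t,[A[0],A[1],z])[0],proj(s,[A[0],A[1],z])[0])
# holder foot plate corners from the top view: segment edges
for z in (.05,.053):
  C=plane(t,(174.35,249.45),.064)
  for p in ((170.5,237),(171,238),(171.5,239)):
    q=plane(t,p,z)-C; print("mark",z,np.degrees(np.arctan2(q[1],q[0])),np.linalg.norm(q[:2]))
print("tail/nose",plane(t,(379.5,256.6),.137),plane(t,(373.4,232.3),.137))
g=s["frame"].astype(int)
print(g[232:262,310:340].max(2))
```

```text
knob top axis [ 0.5257 -0.2281  0.137 ] yaw 14.151682883281666 0.024675929692087227
yaw edge 10.702244828758937
yaw edge r 12.417212763897744
tri knob axis top (array([ 0.5273, -0.2295,  0.1382]), np.float64(0.0045505827833591155)) side plane [ 0.5304 -0.2299  0.137 ]
tri collar (array([0.5051, 0.2406, 0.0647]), np.float64(0.0032907275643446633)) side plane [0.507  0.2405 0.064 ]
0.0 [366.0219 247.0135] [320.9795 297.5425]
0.005 [366.3634 246.9381] [321.0455 295.8436]
0.041 [368.9067 246.3763] [321.5336 283.3075]
0.064 [370.6131 245.9995] [321.8578 275.0076]
0.105 [373.8263 245.2901] [322.4617 259.6121]
mark 0.05 24.784895832823498 0.03331506053829326
mark 0.05 24.388461415008113 0.030583187803652115
mark 0.05 23.91416552759733 0.027854110633033075
mark 0.053 23.818660527248948 0.032891968939829534
mark 0.053 23.33059233797369 0.030171283439900144
mark 0.053 22.74575404060147 0.02745426369513385
tail/nose [ 0.4993 -0.235   0.137 ] [ 0.5535 -0.2209  0.137 ]
[[147 147 146 146 147 147 148 146 148 148 148 148 146 147 145 147 150 147 147 147 147 146 146 147 146 146 147 146 146 146]
 [146 
[... 2861 characters left out ...]
 16  17  16  15  10   8  11   7  13  10  33  77 121 142 149 147 148 148 148 148 147]
 [147 146 146 146 143 120  67  17  11   9   8  11  12  11   6   7  15   6  17  47  90 127 143 147 146 147 148 146 147 147]
 [147 147 147 147 143 120  69  24  10  11   8  10  15  14   9  11  11  18  38  79 118 141 145 148 148 147 148 146 147 147]
 [146 147 146 147 142 120  68  25  10   8   8  11  11   8  11   8  15  30  69 108 138 146 148 147 148 148 149 148 149 147]
 [146 146 146 146 141 119  68  19  10  12  11   8   9  11  13  14  16  52  97 132 142 146 148 148 148 149 148 149 149 148]
 [146 145 146 147 142 119  68  22   7  11  13  10  14   6   7  16  38  78 119 141 145 145 146 146 147 148 149 147 147 148]]
```

Top and side rays disagree by about 3–4 mm, in the same direction at the knob and the shaft, so it looks like a calibration offset. I'll use the averages:

| Item | Position | Yaw | Check |
|---|---|---|---|
| Knob axis | (0.527, −0.229) | about 12.5° | triangulated top z 0.138, expected 0.137 |
| Shaft | (0.505, 0.241) | mark about 24° | triangulated collar top z 0.0647, expected 0.064 |

The knob stands upright. Next I'll move above it.

Run:
```python
from h import *
np.set_printoptions(precision=4,suppress=True)
Y=12.5
for p,y in (((.527,-.229,.284),Y),((.527,-.229,.45),Y),((.505,.241,.45),24),((.505,.241,.33),24)): print(r.inverse_kinematics(p,(180,0,y)))
r.reach((.527,-.229,.365),(180,0,Y))
q=r.sense();print(q["clock"],q["tcp_pos"],q["orientation"],q["contact_force"])
s=r.snapshot("side");t=r.snapshot("top");save(s,"s1.npy");save(t,"t1.npy")
a=s["frame"][190:340,230:430,::-1];b=t["frame"][170:320,290:490,::-1]
cv2.imwrite("pics/a1.png",np.clip(1.6*cv2.resize(np.hstack([a,b]),None,fx=2,fy=2,interpolation=cv2.INTER_CUBIC).astype(float),0,255))
```

```text
[-26.8789   1.8735  86.219   -0.      91.9074  50.6211]
[-26.8789   2.0908  69.1566  -0.     108.7526  50.6211]
[ 22.0282  -0.2333  71.5058  -0.     108.7276  88.0282]
[22.0282 -1.1369 84.5691 -0.     96.5679 88.0282]
3.225 [ 0.5273 -0.2283  0.3651] [-179.995    -0.0113   12.5792] [-0.4405  0.182  -0.1565][ WARN:0@3.570] global loadsave.cpp:1063 imwrite_ Unsupported depth image for selected encoder is fallbacked to CV_8U.
```

View pics/a1.png

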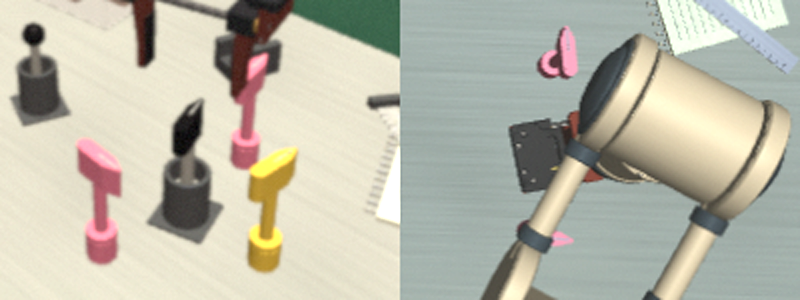

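The fingertips show in the side view at about (303,220) and (350,236), either side of the knob, and the arm hides the knob in the top view. I'll check that midpoint against the projection, then descend and grip.

Run:
```python
from h import *
np.set_printoptions(precision=4,suppress=True)
s=load("s1.npy");print(proj(s,[.5273,-.2283,.183]), "grip on knob",proj(s,[.527,-.229,.121]))
r.servo_line((.527,-.229,.284),speed=.08)
q=r.sense();print(q["clock"],q["tcp_pos"],q["orientation"],q["contact_force"])
s=r.snapshot("side");save(s,"s2.npy")
a=s["frame"][190:340,230:430,::-1]
cv2.imwrite("pics/a2.png",cv2.resize(a,None,fx=4,fy=4,interpolation=cv2.INTER_CUBIC))
```

```text
[[324.3301 227.6701]] grip on knob [[323.4807 253.2786]]
4.4833 [ 0.5271 -0.2291  0.2848] [179.9516  -0.059   12.4983] [-0.6367  0.581   0.087 ]
```

View pics/a2.png

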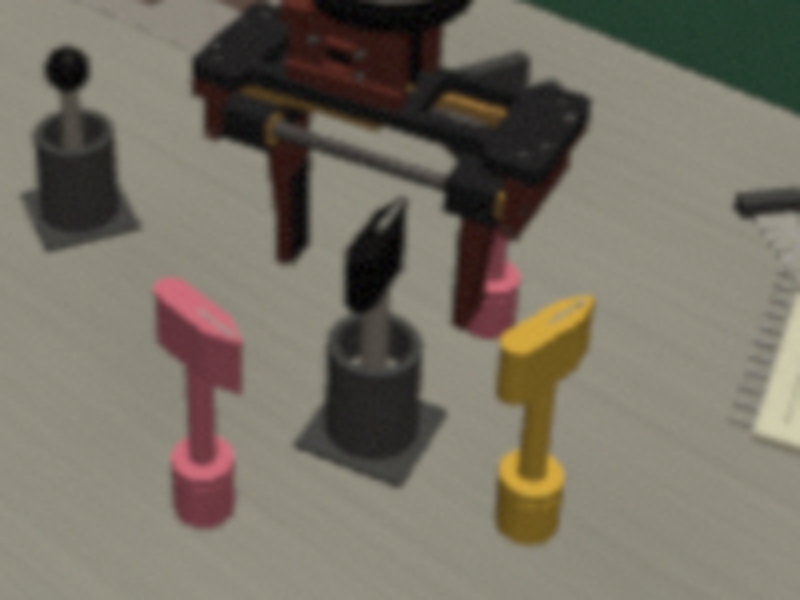

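The tips at (302,255) and (346,271) straddle the grip bar, whose centre is at about (324,254). I'll close on it, lift slowly and look.

Run:
```python
from h import *
np.set_printoptions(precision=4,suppress=True)
def p(): q=r.sense();print(q["clock"],q["tcp_pos"],q["orientation"],q["contact_force"],q["torque"],q["opening"])
r.grab(50);p()
r.servo_line((.527,-.229,.45),speed=.12);p()
s=r.snapshot("side");t=r.snapshot("top");save(s,"s3.npy");save(t,"t3.npy")
a=s["frame"][110:330,230:430,::-1]
cv2.imwrite("pics/a3.png",cv2.resize(a,None,fx=2.7,fy=2.7,interpolation=cv2.INTER_CUBIC))
```

```text
5.6333 [ 0.527 -0.229  0.284] [-179.9989   -0.0026   12.501 ] [ 0.5288 -0.7042  0.0024] [-0.0846  0.1378 -0.0209] 0.015486208947882819
7.1667 [ 0.5271 -0.2291  0.449 ] [-179.9403    0.0728   12.498 ] [ 0.1965 -0.0995 -1.5684] [0.0283 0.0936 0.0683] 0.0159114525361762
```

View pics/a3.png

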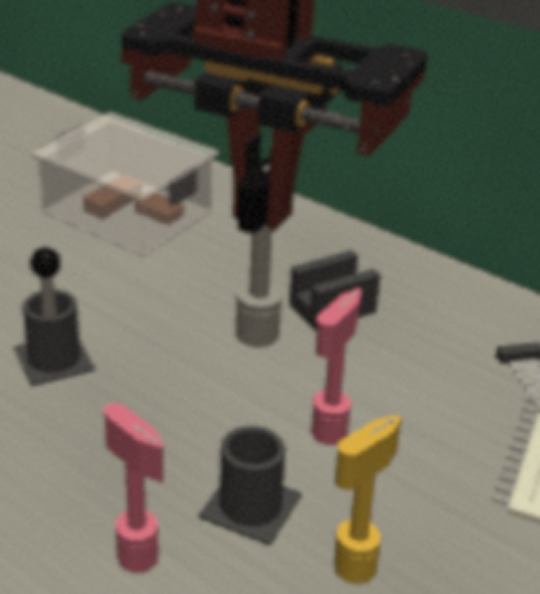

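The knob hangs upright in the grip (opening 15.9 mm, weight load about 1.6 N) and the cup is empty. I'll carry it over the shaft.

Run:
```python
from h import *
np.set_printoptions(precision=4,suppress=True)
def p(): q=r.sense();print(q["clock"],q["tcp_pos"],q["orientation"],q["contact_force"],q["torque"],q["opening"])
r.reach((.505,.241,.45),(180,0,24));p()
r.servo_line((.505,.241,.385),speed=.1);r.wait(.3);p()
s=r.snapshot("side");t=r.snapshot("top");save(s,"s4.npy");save(t,"t4.npy")
print(proj(s,[.505,.241,.106]),proj(s,[.505,.241,.064]))
a=s["frame"][120:240,120:240,::-1]
cv2.imwrite("pics/a4.png",cv2.resize(a,None,fx=5,fy=5,interpolation=cv2.INTER_CUBIC))
cv2.imwrite("pics/a4t.png",t["frame"][:,:,::-1])
```

```text
8.9833 [0.5054 0.2402 0.45  ] [179.9771   0.0014  23.9198] [ 0.9253 -0.4077 -2.035 ] [-0.      0.1046  0.0312] 0.016221967879088237
10.0833 [0.505  0.241  0.3856] [179.9997  -0.0574  24.0032] [-0.9566 -0.0182 -3.0788] [-0.0015  0.0602 -0.0462] 0.015902873573012444
[[177.7155 184.5769]] [[180.1845 198.2302]]
```

View pics/a4.png

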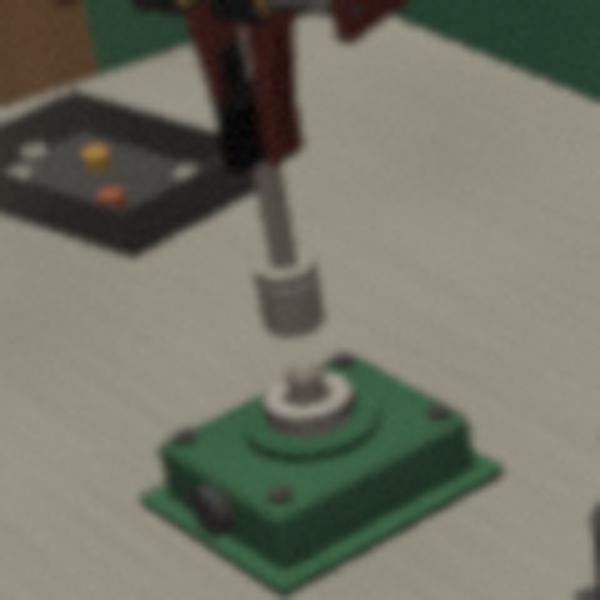

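View pics/a4t.png

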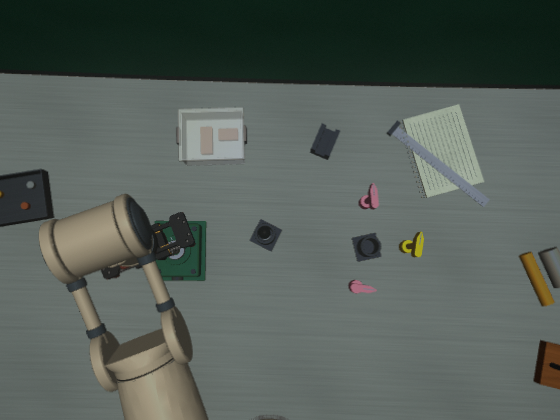

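In the side view the sleeve's underside centre is at about (178.7,183.6) against (177.7,184.6) predicted. The collar shows the same kind of offset, (180.9,198) against (180.2,198.2). That puts the lateral alignment within roughly 1 mm. The top view is blocked by the arm. I'll lower in force-checked steps.

```bash
cat > dn.py <<'E'
from h import *
np.set_printoptions(precision=3,suppress=True)
def p(m=""): 
    q=r.sense();print(m,round(q["clock"],2),q["tcp_pos"],"yaw %.2f"%q["orientation"][2],q["contact_force"],q["torque"],round(q["opening"],4));return q
def down(x,y,z0,z1,step=.002,lim=15,sp=.03):
    z=z0
    while z>z1+1e-6:
        z=max(z-step,z1); r.servo_line((x,y,z),speed=sp)
        q=p("%.3f"%z)
        if q["contact_force"][2]>lim: print("stop");break
    return z
E
python3 - <<'E'
from dn import *
r.servo_line((.505,.241,.363),speed=.06);p()
down(.505,.241,.363,.351,.002,12)
E
```

```text
10.7 [0.505 0.241 0.362] yaw 24.00 [-0.012  0.443 -1.492] [-0.007  0.142  0.026] 0.016
0.361 10.95 [0.505 0.241 0.361] yaw 24.00 [-0.861  0.076 -1.646] [-0.032  0.133 -0.004] 0.0159
0.359 11.2 [0.505 0.241 0.359] yaw 24.00 [ 0.618  0.734 -0.551] [-0.001  0.15   0.011] 0.0158
0.357 11.45 [0.505 0.241 0.357] yaw 24.00 [-0.108 -0.509 -1.183] [-0.057  0.175 -0.049] 0.0161
0.355 11.7 [0.505 0.241 0.355] yaw 24.00 [ 0.129 -0.65  -2.263] [-0.037  0.144  0.038] 0.0158
0.353 11.95 [0.505 0.241 0.353] yaw 24.00 [-0.082  0.146 -1.232] [-0.017  0.128  0.013] 0.0159
0.351 12.2 [0.505 0.241 0.351] yaw 24.00 [ 0.029  0.872 -1.643] [-0.059  0.135 -0.064] 0.0161
```

The underside is now about 10 mm below the shaft tip with no resistance, so the D engages. I'll continue onto the collar, which should be touched at TCP z of about 0.343 and bottom at about 0.335.

Run:
```python
from dn import *
down(.505,.241,.351,.333,.0015,20)
```

```text
0.349 12.45 [0.505 0.241 0.349] yaw 24.00 [-0.083  0.408 -1.455] [-0.042  0.117 -0.052] 0.0161
0.348 12.7 [0.505 0.241 0.348] yaw 24.00 [-0.304 -0.743 -1.566] [-0.044  0.173  0.025] 0.0157
0.346 12.95 [0.505 0.241 0.346] yaw 24.00 [-0.105 -0.048 -0.711] [-0.064  0.185 -0.008] 0.0155
0.345 13.2 [0.505 0.241 0.345] yaw 24.00 [ 0.401  0.315 -1.688] [-0.077  0.128  0.021] 0.0157
0.343 13.45 [0.505 0.241 0.343] yaw 24.00 [-0.96  -0.324 -1.89 ] [-0.009  0.121  0.048] 0.016
0.342 13.7 [0.505 0.241 0.343] yaw 24.00 [-1.344 -0.443  2.372] [-0.177  0.461 -0.013] 0.0158
0.340 13.95 [0.505 0.241 0.341] yaw 24.00 [-1.185 -0.009  4.211] [-0.119  0.345 -0.001] 0.0157
0.339 14.2 [0.505 0.241 0.34 ] yaw 24.00 [-1.171 -0.849  5.236] [-0.195  0.487  0.019] 0.0161
0.337 14.45 [0.505 0.241 0.338] yaw 24.00 [-1.017 -0.564  6.749] [-0.18   0.507  0.074] 0.0158
0.336 14.7 [0.505 0.241 0.337] yaw 24.00 [-1.469 -0.532  7.874] [-0.235  0.653  0.017] 0.016
0.334 14.95 [0.505 0.241 0.336] yaw 24.00 [-1.648 -0.891  8.143] [-0.249  0.766 -0.018] 0.0158
0.333 15.2 [0.505 0.241 0.335] yaw 24.00 [-2.011 -0.935 10.651] [-0.38   0.821 -0.065] 0.0159
```

Spring contact came exactly where expected. I'll press further until the force rises sharply at the stop.

Run:
```python
from dn import *
down(.505,.241,.333,.324,.001,24)
r.wait(.5);p("rest");r.wait(.5);p("rest")
s=r.snapshot("side");save(s,"s5.npy")
a=s["frame"][120:240,120:240,::-1]
cv2.imwrite("pics/a5.png",cv2.resize(a,None,fx=5,fy=5,interpolation=cv2.INTER_CUBIC))
```

```text
0.332 15.45 [0.505 0.241 0.335] yaw 24.00 [-3.961 -2.224 13.853] [-0.504  1.244 -0.011] 0.0159
0.331 15.7 [0.505 0.241 0.335] yaw 24.00 [-5.674 -1.979 17.441] [-0.549  1.526 -0.075] 0.0159
0.330 15.95 [0.505 0.241 0.335] yaw 24.01 [-5.34  -2.272 20.57 ] [-0.637  1.618 -0.018] 0.0158
0.329 16.2 [0.505 0.241 0.335] yaw 24.01 [-6.529 -2.496 23.69 ] [-0.697  1.796  0.009] 0.0157
0.328 16.45 [0.505 0.241 0.335] yaw 24.01 [-7.016 -2.638 26.414] [-0.667  1.819  0.131] 0.0156
stop
rest 16.95 [0.505 0.241 0.335] yaw 24.01 [-6.336 -2.533 26.327] [-0.689  1.8    0.   ] 0.0155
rest 17.45 [0.505 0.241 0.335] yaw 24.01 [-6.065 -2.69  26.634] [-0.689  1.79   0.013] 0.0156
```

View pics/a5.png

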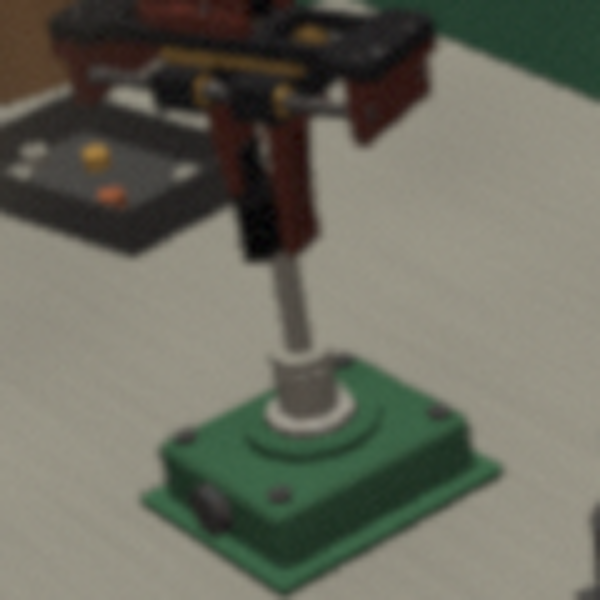

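The TCP stopped at z 0.335, the predicted seated height. Force then rose about 3 N per commanded mm with no more travel, and it holds steady at 26 N. In the picture the sleeve sits on the lowered collar at about (181,201), still gripped.

Run:
```python
from dn import *
r.hand_in();p()
```

```text
the job is handed in; nothing more can be done
the job is handed in; nothing more can be done
```

I pulled the knob out of its holder and pushed it onto the D-shaft with its nose at yaw 24°, matching the gearbox mark. I handed in while still gripping it and pressing it down, at about 17.5 s on the clock.

**Last checks:**
- **Seating:** The knob passed the shaft tip without resistance and met the spring at the expected height. It stopped at TCP z 0.335 m, which matches underside at 56 mm and collar fully down.
- **Hold:** Pressing on gave no more travel. The force held steady at 26 N for the last second, with the grip opening at 15.6 mm, so I saw no sign of slipping.

**What disagreed or was not checked:**
- **Camera mismatch:** The two cameras differed by about 3–4 mm. I used averages, and the insertion confirmed they were good enough.
- **Side load:** About 7 N of sideways force remains while pressing.
- **View of the fit:** The arm blocked the top view at the shaft, so the yaw match is judged from the free engagement of the D.
- **Bystanders:** The ball-headed key, tub and V-block looked unmoved in the top view taken just before the final descent. I did not check them again after it.

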